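# Clip the bobbin post into its stand

### The arm

A 6-joint arm with a two-finger parallel gripper is mounted at the origin on a cart in front of the work surface, level with it; the furniture and walls round the work are solid. World frame = base frame: x ahead of the robot, y to its left, z up, the work surface at z = 0. Lengths are in m, angles in rad, forces in N, time in s.
With the tool pointing down it reaches from about 0.3 to 0.75 m from the base axis. Payload 8.5 kg.
Tool frame: the origin (TCP) lies between the finger pads; the fingertips stand 25 mm ahead of it and the grasp point (between the pads) lies 6 mm ahead of it; z points along the fingers, y is the line along which they close (so a half turn about z gives the same grasp; the last joint's range is limited). The gripper opens to 85 mm and grips with 20 to 120 N. Pads are 22 mm wide; open, the fingers measure 114 mm over their backs; the gripper's body (76 mm by 85 mm) begins 54 mm behind the grasp point. The pads swing forward as they close: fully open they stand 13 mm farther back than shut.
Start: joints at [-1.339, 0.381, 1.297, -0, 1.464, -0.215], TCP at [0.238, -0.496, 0.256] pointing down, gripper open.
Joint ranges: [-3.11, 3.11], [-0.89, 2.33], [0.22, 2.48], [-1.42, 4.56], [0.17, 2.85], [-2.88, 2.88]. Speed limits (rad/s): [2.39, 2.39, 3.14, 3.14, 3.14, 3.14].

### API

Orientations are given as a rotation vector (axis times angle).
In Python, from plant import observe, get_image, sign_off gives the robot as it stands.
- The arm moves only by the tool play_rows, never from a script. Its arguments are lists of equal length, an entry for each row: "dr": the turn, a rotation vector about the tool's x, y, z in rad, a list of three; "linear": the shift along the tool's x, y, z in mm, a list of three; "claw": the gripper command: -1 is shut, 1 is fully open, values between are in proportion. In form: {"dr": [[rx, ry, rz], ...], "linear": [[tx, ty, tz], ...], "claw": [claw, ...]}. A call has 1 to 10 rows; each row shifts and turns the commanded pose from where the row before left it, along the tool's axes as they then stand; what a row does not reach is not made up. A row lasts 1/10 s, in which the tool goes at most 50 mm and 8.59 degrees, less where a joint would pass 70% of its speed; a pose out of reach is approached as far as the arm can. A call with a gripper value outside its range is refused whole. The fingers move at their own pace and stop on an object; the grip force is fixed at half the most. Time passes only in rows, so rows that do not move let the fingers close. It gives the time, the measured TCP pose, the force, the opening and the grip force at its end, in the units of the state.
- observe(): the state, without advancing time (a new reading comes with each control period).
- get_image(name): name is "scene" or "top"; returns a dict with "frame" (400x640x3 uint8, blue, green, red), "intrinsics" (3x3 intrinsics, pixels), "xyz" and "orientation" of the camera in the world. Camera axes: x right, y down, z forward; pixel columns grow to the right and rows downward; lengths in m; the calibration is good to about 2 mm. A picture is of the moment at which its call begins. There is no depth.
- sign_off(): hands the job in; it is judged then, once.
The state is a dict: "t": time; "joint_pos": joint angles; "qvel": joint speeds; "effort": joint torques, N m; "position": TCP position; "eef_rot": TCP orientation; "ft_force": force on the tool from outside, world axes, zero at the start; "moment": the same for the moment, N m; "gripper_width": finger opening in m; "grip_force": force on a finger pad.
Only numpy, scipy, OpenCV 4.12 (cv2) and the standard library are available. Lean on these libraries where they do the work, as an engineer would, in place of code of your own. Each camera call takes 0.05 s, during which the arm holds its last target. There are 200 camera calls.

### The job

The bobbin stand is missing one post. Take the loose clip-in post (the one with the rectangular plate and the two sprung tabs underneath, not the one on the round foot), set its legs into the stand's empty socket and press it straight down until both tabs have snapped in under the socket's edge and the plate lies flat on the stand. Let go of it, and leave the round-footed post where it stands.

Things in the scene. Friction and masses are not known exactly. Their poses are not given: they have to be found in the camera images.
- clip_post: Loose clip-in bobbin post, white plastic, 55 to 85 g, upright on the table, 80 mm tall. Origin: centre of its underside; z up. Legs (two rigid ribs and two sprung tabs) z 0 to 35 mm; rectangular plate 62 (x) x 50 (y) x 5 mm at z 35 to 40; square stem 16 x 16 mm, sides along x and y, z 40 to 80, flat top: grip there. Half a turn about z leaves it the same.
- flange (a point): Point on the clip-in post: centre of the underside of its plate, 35 mm above body clip_post's origin, same axes. Below it: ribs 28 mm long in x, at y = +-8 to 11 mm (a little narrower in the last 10 mm); tabs at x = +-14 to 17 mm, with hooks out to x = +-23 mm, 19.5 to 22.5 mm below, sloping in to x = +-14 mm at 33.5 mm below.
- socket (a point): Centre of the stand's empty socket, level with the stand's top (44 mm above the table), axes as the stand's. Mouth 52 (x) x 42 (y) mm, narrowing over 12 mm depth to a throat 38 (x) x 28 (y) mm, 6 mm long, hollow below. The post's x goes along the socket's x, either way round. The hooks catch under the throat, 18 mm below this point..
- stand: Bobbin stand, mid-brown wood, 90 (x) x 160 (y) x 44 mm high, fixed to the table; origin: centre of its underside. Empty socket at y = -38 mm; a fixed post with a full thread bobbin, 31 mm in diameter, up to 99 mm above the table, at y = +38 mm.
- plain_post: The other loose post, to be left alone: white plastic, flat round foot of 50 mm diameter, 6 mm thick, and the same square stem 16 x 16 mm, up to 46 mm high. No tabs. Origin: centre of its underside.
- tab_near (a joint): Sprung tab on the clip-in post's -x side: 0 rad at rest (hook out), grows as the hook is pushed in; about 0.2 to pass the throat, 0.45 at most. Let go in the mouth, the post stands on the hooks' slopes, plate about 16 mm above the stand; pushing it home from there takes 6 to 10 N on the stem.
- tab_far (a joint): Sprung tab on the clip-in post's +x side: the same. When the post is home, point flange is at point socket, the stem's top is 89 mm above the table and both tabs read about 0.
Things that resemble listed ones, but are neither listed nor needed, are in the scene too. Leave any blue or red look-alike of the clip_post alone.

How it is judged:
On the way:
1. the fingers push the clip-in post down so that its tabs give way (contact force between the fingers and clip_post above 1.5 N and horizontal distance between flange and socket below 0.012 m and value of joint any of tab_near, tab_far above 0.05 rad), for 0.02 s.
At the end, for the whole second after the job is handed in: The clip-in post sits in the empty socket: its plate flat on the stand (gap under 4 mm, tilt under 0.1 rad, within 10 mm of the socket's centre), both tabs sprung back out (under 0.08 rad) beneath the socket's edge, at rest and released; the round-footed post still stands upright where it was (z of flange in the frame of socket below 0.004 m and horizontal distance between flange and socket below 0.01 m and angle between clip_post's own z axis and vertical below 0.1 rad and value of joint each of tab_near, tab_far below 0.08 rad and linear speed of clip_post below 0.02 m/s and angle between plain_post's own z axis and vertical below 0.2 rad); the robot touches nothing.
It fails at once if the round-footed post is moved more than 40 mm (distance of plain_post from where it was at the start of the episode above 0.04 m).
It also fails if it takes over 35 s, if anything falls off the work surface, if the arm or the gripper's body presses on something with over 40 N, if the wrist force passes 120 N, or if a joint passes its speed limit or range.

## Working session

There is one attempt and no reset: what is moved stays moved. The work goes in short steps, Python scripts to look and compute and a tool call to move; the robot and the scene stay as the last step left them, time stands still between calls to the robot, and variables do not carry over. Pictures are saved under pics/ and viewed, at most 10 in all, crops included, and the job is handed in when it is done.

Besides the shell and the picture viewer there is one more tool, called after "Emit:" by a JSON object that holds its "method" and its "body". play_rows: Moves the arm, as the interface text tells. Its arguments: {"type":"object","properties":{"dr":{"type":"array","items":{"type":"array","items":{"type":"number"}}},"linear":{"type":"array","items":{"type":"array","items":{"type":"number"}}},"claw":{"type":"array","items":{"type":"number"}}},"required":["dr","linear","claw"]}

```bash
mkdir -p pics; python3 - <<'E'
from plant import observe,get_image
import cv2,pickle
s=observe();print(s['t'],s['position'],s['eef_rot'],s['gripper_width'])
for n in("scene","top"):
    d=get_image(n);cv2.imwrite(f"pics/{n}0.png",d["frame"]);pickle.dump(d,open(f"{n}0.pkl","wb"))
    print(n,d["intrinsics"],d["xyz"],d["orientation"])
E
```

```text
0.0 [ 0.2375593  -0.49573536  0.25572267] [-3.06205515e+00 -6.95658990e-01  5.51261641e-05] 0.08521498914509895
scene [[437.71679533   0.         319.94254854]
 [  0.         437.71679533 202.04223476]
 [  0.           0.           1.        ]] [0.30189933 0.67819809 0.84762112] [-0.67240313  2.72108036 -0.97040727]
top [[368.20735562   0.         319.58142734]
 [  0.         368.20735562 195.84974557]
 [  0.           0.           1.        ]] [0.53540347 0.09166247 1.01504961] [-2.20011414  2.15159944 -0.10087284]
```

View pics/top0.png

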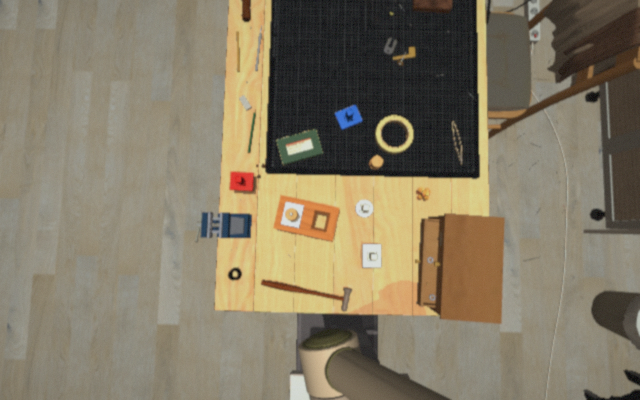

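View pics/scene0.png

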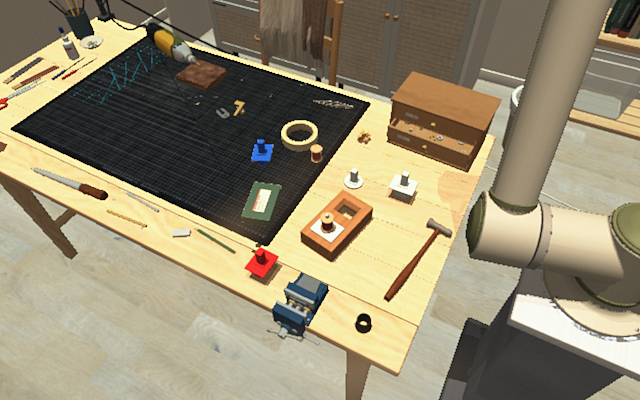

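The top view shows the stand at about (307,218) with its socket at (320,221), the clip post at (371,256) and the plain post at (364,209). The scene view agrees: clip post (403,187), plain post (353,178), socket about (348,210). The blue and red posts are look-alikes.

```bash
cat > h.py <<'E'
import numpy as np,cv2,pickle
from scipy.spatial.transform import Rotation as R
def cast(d,px,z):
    K=np.asarray(d["intrinsics"]);px=np.atleast_2d(px).astype(float)
    r=np.c_[(px-K[:2,2])/K[0,0],np.ones(len(px))]@R.from_rotvec(d["orientation"]).as_matrix().T
    o=np.asarray(d["xyz"]);return (o+r*((z-o[2])/r[:,2])[:,None])
def hsv(d,roi):
    x0,y0,x1,y1=roi;m=cv2.cvtColor(d["frame"],cv2.COLOR_BGR2HSV);return m[y0:y1,x0:x1].astype(int)
def blobs(mask,off,d,z,amin=15):
    # upscale mask and fit rectangles in metric plane coordinates
    cs,_=cv2.findContours(mask.astype(np.uint8),cv2.RETR_CCOMP,cv2.CHAIN_APPROX_NONE)
    for c in cs:
        a=cv2.contourArea(c)
        if a<amin: continue
        P=cast(d,c[:,0]+np.array(off),z)[:,:2]
        (cx,cy),(w,h),an=cv2.minAreaRect((P*1000).astype(np.float32))
        print("area",a,"px",(c[:,0].mean(0)+off).round(1),"ctr",round(cx,1),round(cy,1),"size",round(w,1),round(h,1),"ang",round(an,1))
E
python3 - <<'E'
from h import *
t=pickle.load(open("top0.pkl","rb"));s=pickle.load(open("scene0.pkl","rb"))
for n,d,rois in(("top",t,dict(clip=(352,236,392,276),plain=(350,194,382,224),stand=(268,190,346,245))),("scene",s,dict(clip=(382,162,425,207),plain=(338,160,368,194),stand=(290,185,380,265)))):
    for k,r in rois.items():
        h=hsv(d,r)
        if k=="stand":
            print(n,k); m=(h[...,1]>140)&(h[...,0]<16)
            blobs(m,r[:2],d,.044,40)
        else:
            m=(h[...,1]<45)&(h[...,2]>140); print(n,k);blobs(m,r[:2],d,.04 if k=="clip" else .006)
a=[cv2.resize(t["frame"][190:280,265:395],None,fx=4.5,fy=4.5,interpolation=cv2.INTER_CUBIC)]
cv2.imwrite("pics/c1.png",a[0])
E
```

```text
top clip
area 392.0 px [371.5 255.5] ctr 470.1 -47.8 size 59.7 47.6 ang 1.3
top plain
area 220.0 px [364. 208.] ctr 595.1 -32.0 size 46.8 44.0 ang 0.8
top stand
area 1970.0 px [306.4 217.9] ctr 565.0 124.5 size 159.5 90.5 ang 79.2
area 182.0 px [320.3 221. ] ctr 557.6 87.3 size 33.9 44.2 ang 78.8
area 568.0 px [291.9 214.5] ctr 573.1 162.5 size 59.5 72.4 ang 79.4
scene clip
area 270.0 px [403.2 184.3] ctr 468.0 -49.0 size 61.5 50.6 ang 2.5
area 19.0 px [405.1 172.9] ctr 477.7 -85.9 size 15.0 14.4 ang 21.2
scene plain
area 129.5 px [353.3 181.3] ctr 593.2 -28.3 size 47.0 45.3 ang 27.3
area 16.5 px [354.1 170.1] ctr 608.2 -66.8 size 14.8 14.6 ang 2.3
scene stand
area 2728.0 px [336.5 225.1] ctr 557.6 136.5 size 179.0 104.7 ang 78.9
area 641.5 px [327.1 226.4] ctr 572.6 152.3 size 71.8 71.4 ang 78.7
area 144.5 px [346.9 212.2] ctr 552.0 97.8 size 30.2 39.8 ang 78.0
```

View pics/c1.png

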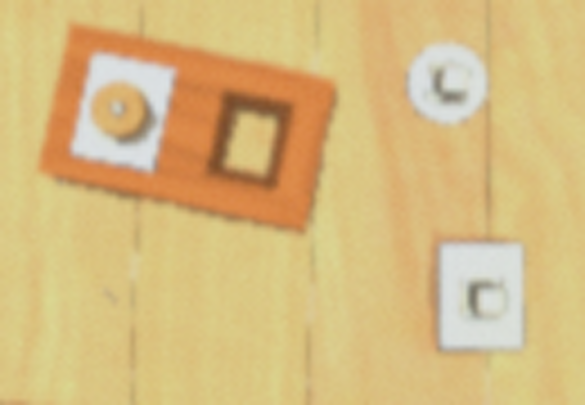

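```bash
cat >> h.py <<'E'
def theta(s):
    a=R.from_rotvec(s["eef_rot"]).as_matrix()[:,0];return np.degrees(np.arctan2(a[1],a[0]))
def totool(th,dx,dy):  # world mm -> tool x,y for tool pointing down
    t=np.radians(th);return round(dx*np.cos(t)+dy*np.sin(t),1),round(dx*np.sin(t)-dy*np.cos(t),1)
E
python3 - <<'E'
from h import *
from plant import observe
s=observe();th=theta(s);print(th)
for i in range(10): print(totool(th+i*6.6,21.5,41))
E
```

```text
25.598889882581084
(np.float64(37.1), np.float64(-27.7))
(np.float64(40.0), np.float64(-23.2))
(np.float64(42.4), np.float64(-18.5))
(np.float64(44.3), np.float64(-13.5))
(np.float64(45.5), np.float64(-8.3))
(np.float64(46.2), np.float64(-3.0))
(np.float64(46.2), np.float64(2.3))
(np.float64(45.7), np.float64(7.6))
(np.float64(44.5), np.float64(12.8))
(np.float64(42.7), np.float64(17.8))
```

Emit:
{"method": "play_rows", "body": {"dr": [[0, 0, -0.115], [0, 0, -0.115], [0, 0, -0.115], [0, 0, -0.115], [0, 0, -0.115], [0, 0, -0.115], [0, 0, -0.115], [0, 0, -0.115], [0, 0, -0.115], [0, 0, -0.115]], "linear": [[37, -28, 5], [40, -23, 5], [42, -18, 5], [44, -13, 5], [45, -8, 5], [46, -3, 5], [46, 2, 5], [46, 8, 5], [44, 13, 5], [43, 18, 5]], "claw": [1, 1, 1, 1, 1, 1, 1, 1, 1, 1]}}

```text
t: 1.1
position: [0.4536, -0.0864, 0.2061]
eef_rot: [-2.187, -2.255, 0.0]
ft_force: [0.9, -0.4, 0.2]
gripper_width: 0.0854
grip_force: 0.0
```

```bash
cat > d.py <<'E'
import sys
from h import *
from plant import observe
s=observe();th=theta(s);p=s["position"]*1000
x,y,a=map(float,sys.argv[1:4])
print("t",s["t"],"pos",p.round(1),"th",round(th,2),"tool xy",totool(th,x-p[0],y-p[1]),"dr z",-np.radians(a-th).round(3),"tilt z",R.from_rotvec(s["eef_rot"]).as_matrix()[:,2].round(4),"F",s["ft_force"].round(1),"w",s["gripper_width"],s["grip_force"])
E
python3 d.py 470 -48 91.5
```

```text
t 1.1 pos [453.6 -86.4 206.1] th 91.75 tool xy (np.float64(37.9), np.float64(17.6)) dr z 0.004 tilt z [-1.e-04  0.e+00 -1.e+00] F [ 0.9 -0.4  0.2] w 0.08543089365865471 0.0
```

Emit:
{"method": "play_rows", "body": {"dr": [[0, 0, 0], [0, 0, 0], [0, 0, 0], [0, 0, 0], [0, 0, 0], [0, 0, 0], [0, 0, 0], [0, 0, 0], [0, 0, 0], [0, 0, 0]], "linear": [[38, 17, 0], [0, 0, 36], [0, 0, 40], [0, 0, 30], [0, 0, 20], [0, 0, 10], [0, 0, 0], [0, 0, 0], [0, 0, 0], [0, 0, 0]], "claw": [1, 1, 1, 1, 1, 1, 1, -1, -1, -1]}}

```text
t: 2.1
position: [0.4695, -0.05, 0.0712]
eef_rot: [2.191, 2.249, 0.001]
ft_force: [1.0, -0.1, 0.0]
gripper_width: 0.0438
grip_force: 0.0
```

Emit:
{"method": "play_rows", "body": {"dr": [[0, 0, 0], [0, 0, 0], [0, 0, 0], [0, 0, 0], [0, 0, 0]], "linear": [[0, 0, 0], [0, 0, 0], [0, 0, 0], [0, 0, 0], [0, 0, 0]], "claw": [-1, -1, -1, -1, -1]}}

```text
t: 2.6
position: [0.4692, -0.0499, 0.0708]
eef_rot: [2.192, 2.25, 0.0]
ft_force: [-0.3, 0.1, 5.5]
gripper_width: 0.0152
grip_force: 58.4
```

```bash
python3 d.py 558 87 79.2
```

```text
t 2.6 pos [469.2 -49.9  70.8] th 91.49 tool xy (np.float64(134.6), np.float64(92.3)) dr z 0.215 tilt z [ 6.e-04 -3.e-04 -1.e+00] F [-0.3  0.1  5.5] w 0.015181714188067859 58.42761754989624
```

Emit:
{"method": "play_rows", "body": {"dr": [[0, 0, 0], [0, 0, 0], [0, 0, 0.108], [0, 0, 0.107], [0, 0, 0], [0, 0, 0], [0, 0, 0], [0, 0, 0], [0, 0, 0], [0, 0, 0]], "linear": [[0, 0, -25], [0, 0, -45], [0, 0, -5], [0, 0, 0], [30, 12, 0], [40, 17, 0], [40, 17, 0], [25, 10, 0], [16, 6, 0], [0, 0, 0]], "claw": [-1, -1, -1, -1, -1, -1, -1, -1, -1, -1]}}

```text
t: 3.6
position: [0.5588, 0.0885, 0.1449]
eef_rot: [-2.418, -2.005, -0.0]
ft_force: [-0.1, -0.2, -0.9]
gripper_width: 0.015
grip_force: 58.7
```

```bash
python3 d.py 558 87 79.2; python3 - <<'E'
from h import *
from plant import get_image
im=[]
for n,(x0,y0,x1,y1) in(("scene",(260,140,420,280)),("top",(250,160,390,282))):
    d=get_image(n);pickle.dump(d,open(n+"1.pkl","wb"));im.append(cv2.resize(d["frame"][y0:y1,x0:x1],(400,350),interpolation=cv2.INTER_CUBIC))
cv2.imwrite("pics/c2.png",np.hstack(im))
E
```

```text
t 3.6 pos [558.8  88.5 144.9] th 79.31 tool xy (np.float64(-1.6), np.float64(-0.6)) dr z 0.002 tilt z [-1.e-04  3.e-04 -1.e+00] F [-0.1 -0.2 -0.9] w 0.014988994836983184 58.6661034822464
```

View pics/c2.png

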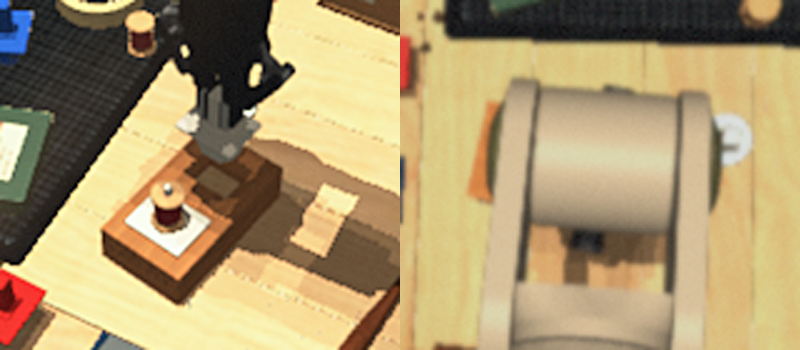

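The scene half shows the post still held with its plate level behind the fingers, at crop (220,130), just above the socket at crop (215,180). In the top half the arm hides it. I'm lowering it into the mouth and watching the force.

Emit:
{"method": "play_rows", "body": {"dr": [[0, 0, 0], [0, 0, 0], [0, 0, 0], [0, 0, 0], [0, 0, 0], [0, 0, 0]], "linear": [[-3, -0.5, 0], [0, 0, 15], [0, 0, 15], [0, 0, 12], [0, 0, 5], [0, 0, 0]], "claw": [-1, -1, -1, -1, -1, -1]}}

```text
t: 4.3
position: [0.557, 0.0836, 0.0979]
eef_rot: [-2.421, -2.001, 0.001]
ft_force: [-1.2, 0.6, -0.3]
gripper_width: 0.0153
grip_force: 58.8
```

```bash
python3 d.py 558 85.7 79.2
```

```text
t 4.3 pos [557.   83.6  97.9] th 79.14 tool xy (np.float64(2.3), np.float64(0.6)) dr z -0.001 tilt z [-0.0012  0.     -1.    ] F [-1.2  0.6 -0.3] w 0.015251520284501562 58.763755559921265
```

Emit:
{"method": "play_rows", "body": {"dr": [[0, 0, 0], [0, 0, 0], [0, 0, 0], [0, 0, 0], [0, 0, 0], [0, 0, 0]], "linear": [[2, 0.5, 0], [0, 0, 3], [0, 0, 3], [0, 0, 2], [0, 0, 2], [0, 0, 0]], "claw": [-1, -1, -1, -1, -1, -1]}}

```text
t: 4.9
position: [0.5583, 0.086, 0.0887]
eef_rot: [2.421, 2.002, 0.001]
ft_force: [-1.6, 0.3, 3.4]
gripper_width: 0.0151
grip_force: 59.4
```

```bash
python3 d.py 558 85.7 79.2
```

```text
t 4.9 pos [558.3  86.   88.7] th 79.18 tool xy (np.float64(-0.3), np.float64(-0.2)) dr z -0.0 tilt z [ 9.e-04  1.e-04 -1.e+00] F [-1.6  0.3  3.4] w 0.015060266315760159 59.37490403652191
```

Emit:
{"method": "play_rows", "body": {"dr": [[0, 0, 0], [0, 0, 0], [0, 0, 0], [0, 0, 0], [0, 0, 0], [0, 0, 0]], "linear": [[0, 0, 2], [0, 0, 2], [0, 0, 2], [0, 0, 2], [0, 0, 1], [0, 0, 0]], "claw": [-1, -1, -1, -1, -1, -1]}}

```text
t: 5.5
position: [0.558, 0.0858, 0.0799]
eef_rot: [2.421, 2.002, -0.0]
ft_force: [-4.4, -0.1, 8.1]
gripper_width: 0.0151
grip_force: 63.1
```

```bash
python3 d.py 558 85.7 79.2
```

```text
t 5.5 pos [558.   85.8  79.9] th 79.18 tool xy (np.float64(-0.1), np.float64(0.1)) dr z -0.0 tilt z [-2.e-04 -2.e-04 -1.e+00] F [-4.4 -0.1  8.1] w 0.0151240812469576 63.1485378742218
```

Emit:
{"method": "play_rows", "body": {"dr": [[0, 0, 0], [0, 0, 0], [0, 0, 0], [0, 0, 0]], "linear": [[0, 0, 1], [0, 0, 1], [0, 0, 1], [0, 0, 0]], "claw": [-1, -1, -1, -1]}}

```text
t: 5.9
position: [0.558, 0.0858, 0.0798]
eef_rot: [2.419, 2.001, 0.002]
ft_force: [-14.4, 0.1, 34.4]
gripper_width: 0.0152
grip_force: 67.0
```

```bash
python3 d.py 558 85.7 79.2
```

```text
t 5.9 pos [558.   85.8  79.8] th 79.2 tool xy (np.float64(-0.1), np.float64(0.0)) dr z -0.0 tilt z [ 1.8e-03 -6.0e-04 -1.0e+00] F [-14.4   0.1  34.4] w 0.015179117291902388 66.95777535438538
```

Emit:
{"method": "play_rows", "body": {"dr": [[0, 0, 0], [0, 0, 0], [0, 0, 0], [0, 0, 0], [0, 0, 0], [0, 0, 0], [0, 0, 0], [0, 0, 0], [0, 0, 0], [0, 0, 0]], "linear": [[0, 0, -2], [0, 0, -0.5], [0, 0, 0], [0, 0, 0], [0, 0, 0], [0, 0, 0], [0, 0, -15], [0, 0, -40], [0, 0, -45], [0, 0, -30]], "claw": [-1, -1, 0.3, 0.3, 0.3, 0.3, 0.3, 0.3, 0.3, 0.3]}}

```text
t: 6.9
position: [0.5586, 0.0858, 0.2117]
eef_rot: [2.42, 2.001, 0.003]
ft_force: [0.1, -0.3, -0.0]
gripper_width: 0.0553
grip_force: 0.0
```

Emit:
{"method": "play_rows", "body": {"dr": [[0, 0, 0], [0, 0, 0], [0, 0, 0], [0, 0, 0], [0, 0, 0], [0, 0, 0]], "linear": [[-40, 0, 0], [-45, 0, 0], [-45, 0, 0], [-45, 0, 0], [-30, 0, 0], [0, 0, 0]], "claw": [0.3, 0.3, 0.3, 0.3, 0.3, 0.3]}}

```text
t: 7.5
position: [0.5192, -0.1187, 0.2086]
eef_rot: [2.425, 1.996, -0.001]
ft_force: [0.2, 0.6, -0.5]
gripper_width: 0.0556
grip_force: 0.0
```

```bash
python3 d.py 558 85.7 79.2; python3 - <<'E'
from h import *
from plant import get_image
im=[]
for n,(x0,y0,x1,y1) in(("scene",(260,140,420,280)),("top",(250,160,390,282))):
    d=get_image(n);im.append(cv2.resize(d["frame"][y0:y1,x0:x1],(400,350),interpolation=cv2.INTER_CUBIC))
    r=dict(scene=(335,185,375,232),top=(306,205,338,240))[n];h=hsv(d,r)
    print(n);blobs((h[...,1]<50)&(h[...,2]>130),r[:2],d,.049)
    r=dict(scene=(338,160,368,194),top=(350,194,382,224))[n];h=hsv(d,r)
    print("plain");blobs((h[...,1]<45)&(h[...,2]>140),r[:2],d,.006)
cv2.imwrite("pics/c3.png",np.hstack(im))
E
```

```text
t 7.5 pos [ 519.2 -118.7  208.6] th 78.92 tool xy (np.float64(208.1), np.float64(-1.2)) dr z -0.005 tilt z [-2.e-04 -6.e-04 -1.e+00] F [ 0.2  0.6 -0.5] w 0.055624321718729275 0.0
scene
area 42.5 px [338.  227.7] ctr 547.3 147.7 size 18.0 22.3 ang 26.8
area 308.5 px [347.3 205.6] ctr 555.2 82.4 size 60.3 59.6 ang 79.3
area 26.0 px [353.5 185.9] ctr 570.1 22.3 size 36.5 9.7 ang 27.4
plain
area 128.5 px [353.3 181.3] ctr 593.2 -28.3 size 47.0 45.3 ang 27.3
area 17.0 px [353.9 170.2] ctr 607.5 -66.2 size 15.3 14.7 ang 82.2
top
area 391.0 px [320.6 220.1] ctr 559.5 86.4 size 48.4 61.0 ang 79.0
plain
area 219.0 px [363.9 208. ] ctr 595.1 -32.0 size 46.8 44.0 ang 0.8
```

View pics/c3.png

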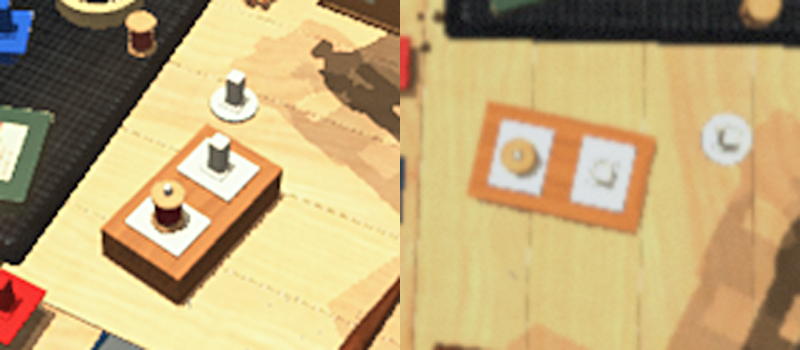

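The post's plate lies flat in the socket at top crop (603,172), measured at (559.5,86.4) mm against an expected (558,87). The plain post hasn't moved. A final press on the stem's top with shut fingers will confirm the height (89 mm, so TCP about 114 mm).

Emit:
{"method": "play_rows", "body": {"dr": [[0, 0, 0], [0, 0, 0], [0, 0, 0], [0, 0, 0], [0, 0, 0], [0, 0, 0], [0, 0, 0], [0, 0, 0], [0, 0, 0], [0, 0, 0]], "linear": [[40, 0, 0], [45, 0, 0], [45, 0, 0], [45, 0, 0], [33, 0, 0], [0, 0, 30], [0, 0, 30], [0, 0, 18], [0, 0, 7], [0, 0, 0]], "claw": [-1, -1, -1, -1, -1, -1, -1, -1, -1, -1]}}

```text
t: 8.6
position: [0.5584, 0.0898, 0.1233]
eef_rot: [-2.419, -2.003, 0.001]
ft_force: [0.5, -1.3, 0.5]
gripper_width: 0.0001
grip_force: 0.0
```

Emit:
{"method": "play_rows", "body": {"dr": [[0, 0, 0], [0, 0, 0], [0, 0, 0], [0, 0, 0], [0, 0, 0], [0, 0, 0]], "linear": [[0, 0, 2], [0, 0, 2], [0, 0, 2], [0, 0, 2], [0, 0, 1], [0, 0, 0]], "claw": [-1, -1, -1, -1, -1, -1]}}

```text
t: 9.2
position: [0.5587, 0.0888, 0.1147]
eef_rot: [-2.421, -2.002, 0.0]
ft_force: [-0.2, -0.3, 0.3]
gripper_width: -0.0001
grip_force: 0.0
```

Emit:
{"method": "play_rows", "body": {"dr": [[0, 0, 0], [0, 0, 0], [0, 0, 0]], "linear": [[0, 0, 1], [0, 0, 1], [0, 0, 0]], "claw": [-1, -1, -1]}}

```text
t: 9.5
position: [0.5589, 0.0887, 0.114]
eef_rot: [2.42, 2.001, 0.001]
ft_force: [-4.1, -0.6, 9.2]
gripper_width: -0.0002
grip_force: 5.0
```

Emit:
{"method": "play_rows", "body": {"dr": [[0, 0, 0], [0, 0, 0], [0, 0, 0], [0, 0, 0], [0, 0, 0]], "linear": [[0, 0, -15], [0, 0, -40], [0, 0, -30], [0, 0, 0], [0, 0, 0]], "claw": [-1, -1, -1, -1, -1]}}

```text
t: 10.0
position: [0.5587, 0.0888, 0.1979]
eef_rot: [2.421, 2.002, 0.001]
ft_force: [-0.3, 0.0, -0.1]
gripper_width: -0.0
grip_force: 0.0
```

Contact came at TCP 114.0 mm, so the stem's top is at 89 mm and the post is home.

```bash
python3 -c "
from plant import sign_off
print(sign_off())"
```

```text
the job is handed in; nothing more can be done
None
```

The clip-in post is pressed home in the empty socket (stem top measured at 89 mm, plate flat) and released, the round-footed post is where it was, and the job is handed in at about 10 s.

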